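# Find and reject the worn drive-shaft bearing

## Task

Three drive-shaft bearing blocks from the mobile racks stand on the studs of the checking plate, and one of them has a worn bush. Rock the shaft stubs gently sideways, pushing the near end to the left and then to the right (as the robot sees it) until it stops, to feel which one has play; never force a shaft that does not give. Lift the worn block off its studs and set it down gently, upright on its foot, in the yellow reject bin; leave the two sound blocks seated on their studs and the other things on the bench where they are.

Things in the scene. Friction and masses are not known exactly. Their poses are not given: they have to be found in the camera images.
- plate: Fixed steel checking plate, 120 (x) by 460 (y) by 10 mm. Origin: centre of its underside, on the bench. On its top (10 mm above the bench) three stations 155 mm apart along its y, each with two 9 mm upright studs 95 mm apart (along y) that stand 18 mm above the plate, 4 mm above a seated block's foot.
- bearing_a: Bearing block A; A, B and C are alike. Green casting; origin: centre of the foot's underside, z up. Foot 38 (x) by 127 (y) by 14 mm, with two 11 mm holes at y = +-47.5 mm dropped over studs. Housing above it: flat sides 54 mm apart (along y) from z = 14 to 36 mm, then a round top of 27 mm radius up to 63 mm; 36 mm long in x. To lift, grip those sides, fingertips 22 mm or more above the underside.
- bearing_b: Bearing block B, sizes and axes as A, on another station (which is where changes). In each, a 16 mm steel shaft stub lies along x, 36 mm above the underside, reaching 95 mm to -x (towards the robot) and 40 mm to +x; 28 mm collars by the housing leave it bare from x = -34 to -95 mm. It spins about its own length; in a worn bush it also swings sideways, level, about the housing's middle.
- bearing_c: Bearing block C, sizes and axes as A, on another station. Each block weighs 0.6 to 0.9 kg with its shaft and is not bolted down: it only stands on its two studs, under 1 mm slack around each, so a hard push shifts it. A push of 3 or 4 N at the shaft's end is enough to feel the play; keep it under 10 N.
- shaft_a: The steel shaft stub of block A; origin on its centre line in the middle of the housing, 36 mm above the block's underside; x along the shaft as the block's x.
- shaft_b: The steel shaft stub of block B; origin on its centre line in the middle of the housing, 36 mm above the block's underside; x along the shaft as the block's x.
- shaft_c: The steel shaft stub of block C; origin on its centre line in the middle of the housing, 36 mm above the block's underside; x along the shaft as the block's x.
- shaft_end_a (a point): Point on the shaft's centre line 80 mm out (-x) from the middle of block A, 15 mm short of its near end. A sound bearing lets it give under 1 mm to either side and then stops hard; the worn one lets it swing about 7 mm to either side, with almost no force, before the same hard stop, and when the block is carried its shaft rattles over to one side.
- shaft_end_b (a point): Point on the shaft's centre line 80 mm out (-x) from the middle of block B, 15 mm short of its near end. A sound bearing lets it give under 1 mm to either side and then stops hard; the worn one lets it swing about 7 mm to either side, with almost no force, before the same hard stop, and when the block is carried its shaft rattles over to one side.
- shaft_end_c (a point): Point on the shaft's centre line 80 mm out (-x) from the middle of block C, 15 mm short of its near end. A sound bearing lets it give under 1 mm to either side and then stops hard; the worn one lets it swing about 7 mm to either side, with almost no force, before the same hard stop, and when the block is carried its shaft rattles over to one side.
- reject_bin: Fixed yellow open bin, 220 (x) by 200 (y) by 55 mm high, walls and floor 4 mm. Origin: centre of its underside; inner floor 4 mm above that, 212 by 192 mm.
- grease_tin: Red tin with white band, 64 mm across, 75 mm high, standing on the bench; origin centre of its underside.
- spanner: Steel open-end spanner 180 mm long, lying on the bench; origin at the middle of its underside.
- tube_cap: White plastic tube cap, 48 mm across, 22 mm high, on the bench; origin centre of its underside.
There are look-alikes about, which are no part of the job. Leave any blue or orange look-alike of the bearing_a alone.

How it is judged (in metres and radians):
On the way, in this order (a step that is already met when the one before it is completed fails the run):
1. a shaft end (only the worn block's can) has been swung left to its stop, the block still on its studs (((y of shaft_end_a in the frame of bearing_a above 0.006 m and distance of bearing_a from where it was at the start of the episode below 0.008 m) or (y of shaft_end_b in the frame of bearing_b above 0.006 m and distance of bearing_b from where it was at the start of the episode below 0.008 m) or (y of shaft_end_c in the frame of bearing_c above 0.006 m and distance of bearing_c from where it was at the start of the episode below 0.008 m))), for 0.1 s.
2. then a shaft end has been swung right to its stop, the block still on its studs (((y of shaft_end_a in the frame of bearing_a below -0.006 m and distance of bearing_a from where it was at the start of the episode below 0.008 m) or (y of shaft_end_b in the frame of bearing_b below -0.006 m and distance of bearing_b from where it was at the start of the episode below 0.008 m) or (y of shaft_end_c in the frame of bearing_c below -0.006 m and distance of bearing_c from where it was at the start of the episode below 0.008 m))), for 0.1 s.
3. the block with play, its shaft lying more than 2 mm to one side or the other, is lifted off the plate (((height (world z) of bearing_a above 0.035 m and (y of shaft_end_a in the frame of bearing_a above 0.002 m or y of shaft_end_a in the frame of bearing_a below -0.002 m)) or (height (world z) of bearing_b above 0.035 m and (y of shaft_end_b in the frame of bearing_b above 0.002 m or y of shaft_end_b in the frame of bearing_b below -0.002 m)) or (height (world z) of bearing_c above 0.035 m and (y of shaft_end_c in the frame of bearing_c above 0.002 m or y of shaft_end_c in the frame of bearing_c below -0.002 m)))).
At the end, for the whole second after the job is handed in: The worn block stands still and upright (within 0.08 rad) with its foot on the bin's inner floor (origin less than 9 mm above the bin's underside and within 90 mm of the bin's centre each way); the other two, sound, blocks are within 6 mm and 0.05 rad of where they stood (((x of bearing_a in the frame of reject_bin between -0.09 and 0.09 m and y of bearing_a in the frame of reject_bin between -0.09 and 0.09 m and z of bearing_a in the frame of reject_bin below 0.009 m and angle between bearing_a's own z axis and vertical below 0.08 rad and linear speed of bearing_a below 0.02 m/s and distance of each of bearing_b, bearing_c from where it was at the start of the episode below 0.006 m and angle between each of bearing_b, bearing_c's own z axis and vertical below 0.05 rad) or (x of bearing_b in the frame of reject_bin between -0.09 and 0.09 m and y of bearing_b in the frame of reject_bin between -0.09 and 0.09 m and z of bearing_b in the frame of reject_bin below 0.009 m and angle between bearing_b's own z axis and vertical below 0.08 rad and linear speed of bearing_b below 0.02 m/s and distance of each of bearing_a, bearing_c from where it was at the start of the episode below 0.006 m and angle between each of bearing_a, bearing_c's own z axis and vertical below 0.05 rad) or (x of bearing_c in the frame of reject_bin between -0.09 and 0.09 m and y of bearing_c in the frame of reject_bin between -0.09 and 0.09 m and z of bearing_c in the frame of reject_bin below 0.009 m and angle between bearing_c's own z axis and vertical below 0.08 rad and linear speed of bearing_c below 0.02 m/s and distance of each of bearing_a, bearing_b from where it was at the start of the episode below 0.006 m and angle between each of bearing_a, bearing_b's own z axis and vertical below 0.05 rad))); the robot touches nothing.
It fails at once if a shaft is forced: more than 32 N between its block and the checking plate, its weight of 6 to 9 N included, while a finger is on the shaft ((contact force between bearing_a and plate above 32 N and contact force between the fingers and shaft_a above 0.5 N) or (contact force between bearing_b and plate above 32 N and contact force between the fingers and shaft_b above 0.5 N) or (contact force between bearing_c and plate above 32 N and contact force between the fingers and shaft_c above 0.5 N)).
It fails at once if a block is dropped (moves faster than 0.5 m/s with no finger on it) ((linear speed of bearing_a above 0.5 m/s and contact force between the fingers and bearing_a below 0.2 N) or (linear speed of bearing_b above 0.5 m/s and contact force between the fingers and bearing_b below 0.2 N) or (linear speed of bearing_c above 0.5 m/s and contact force between the fingers and bearing_c below 0.2 N)).
It fails at once if the tin, the spanner or the tube cap is moved more than 20 mm (distance of any of grease_tin, spanner, tube_cap from where it was at the start of the episode above 0.02 m).
It also fails if it takes over 72 s, if anything falls off the work surface, if the arm or the gripper's body presses on something with over 40 N, if the wrist force passes 120 N, or if a joint passes its speed limit or range.

## Robot

A 6-joint arm with a two-finger parallel gripper is mounted at the origin on the work surface. World frame = base frame: x ahead of the robot, y to its left, z up, the work surface at z = 0. Lengths are in mm, angles in rad, forces in N, time in s.
With the tool pointing down it reaches from about 275 to 825 mm from the base axis. Payload 5.2 kg.
Tool frame: the origin (TCP) lies at the very end of the fingers, on their centre line; the grasp point (between the pads) lies 19 mm behind it; z points along the fingers, y is the line along which they close (so a half turn about z gives the same grasp; the last joint's range is limited). The gripper opens to 93 mm and grips with 3 to 60 N. Pads are 15 mm wide; open, the fingers measure 128 mm over their backs; the gripper's body (75 mm by 188 mm) begins 65 mm behind the grasp point.
Start: joints at [-1.374, 0.259, 1.535, -0, 1.348, -0.203], TCP at [214.099, -506.622, 198.653] pointing down, gripper open.
Joint ranges: [-3.14, 3.14], [-0.91, 2.08], [0.19, 2.58], [-1.22, 4.36], [0.22, 2.71], [-3.12, 3.12]. Speed limits (rad/s): [2.57, 2.57, 3.14, 3.14, 3.14, 3.14].

## Interface

Orientations are given as [roll, pitch, yaw] about the fixed x, y, z axes, in that order (R = Rz(yaw) Ry(pitch) Rx(roll)).
In Python, from bench import robot gives the robot as it stands. The module is installed in compiled form; this text tells all that it offers. Calls block until the motion is done:
- robot.move_ptp(position, orientation): joint-space move of the TCP to a pose.
- robot.move_linear(position, ori=None, speed=150, f_stop=None): straight line of the TCP; ori=None keeps the orientation; speed is the mean speed in mm/s. With f_stop (N) it stops when the force on the tool has changed by that much, and returns True; else False.
- robot.move_j(angles): joint-space move.
- robot.move_gripper(opening): opening from 0.0 (shut) to 1.0 (fully open); the grip force is fixed at half the most; returns when the fingers have stopped.
- robot.sleep(seconds).
- robot.inverse_kinematics(position, orientation): joint angles nearest the present ones, or None.
- robot.get_image(name): name is "scene" or "top"; returns a dict with "img" (480x640x3 uint8, blue, green, red), "fovy" (degrees; the focal length in pixels is half the picture's height over the tangent of half this angle, whatever the lens; pixels are square), "cx", "cy" (the principal point, pixels), "k1" (the pictures are not rectified: a ray, as slopes to the right and down, at radius r is drawn at 1 + k1 r^2 times it, then the intrinsics apply), "eye" and "orientation" of the camera in the world. Camera axes: x right, y down, z forward; pixel columns grow to the right and rows downward; lengths in mm; the calibration is good to about 2 mm. A picture is of the moment at which its call begins. There is no depth.
A pose or a line that the arm cannot do raises robot.MotionError and nothing moves.
- robot.hand_in(): hands the job in; it is judged then, once.
Readings, each from a call of its own:
- robot.current_t(): time.
- robot.current_qpos(): joint angles.
- robot.current_joint_vel(): joint speeds.
- robot.current_joint_efforts(): joint torques, N m.
- robot.current_tcp_pos(): TCP position.
- robot.current_eef_rot(): TCP orientation.
- robot.current_contact_force(): force on the tool from outside, world axes, zero at the start.
- robot.current_ft_torque(): the same for the moment, N m.
- robot.current_gripper_width(): opening from 0.0 (shut) to 1.0 (fully open).
- robot.current_finger_force(): force on a finger pad.
Only numpy, scipy, OpenCV 4.12 (cv2) and the standard library are available. Lean on these libraries where they do the work, as an engineer would, in place of code of your own. Each camera call takes 0.05 s, during which the arm holds its last target. There are 200 camera calls.

## Working session

There is one attempt and no reset: what is moved stays moved. The work goes in short steps, each a Python script; the robot and the scene stay as the last script left them, time stands still between calls to the robot, and variables do not carry over. Pictures are saved under pics/ and viewed, at most 10 in all, crops included, and the job is handed in when it is done.

```bash
mkdir -p pics; cat > h.py <<'E'
import numpy as np, cv2
from scipy.spatial.transform import Rotation as R
from bench import robot
def cam(n):
    d=robot.get_image(n); return d
def K(d):
    f=240/np.tan(np.radians(d["fovy"])/2); return np.array([[f,0,d["cx"]],[0,f,d["cy"]],[0,0,1]])
def Rm(d):
    o=np.array(d["orientation"],float); return o if o.shape==(3,3) else R.from_euler('xyz',o).as_matrix()
def px2w(d,uv,z):
    k=K(d); p=(np.array(uv,float)-[d["cx"],d["cy"]])/k[0,0]; q=p.copy()
    for _ in range(30): q=p/(1+d["k1"]*(q@q))
    v=Rm(d)@np.array([q[0],q[1],1]); e=np.array(d["eye"],float)
    return e+v*(z-e[2])/v[2]
def w2px(d,P):
    c=Rm(d).T@(np.array(P,float)-d["eye"]); q=c[:2]/c[2]; q=q*(1+d["k1"]*(q@q)); return q*K(d)[0,0]+[d["cx"],d["cy"]]
E
python3 - <<'E'
from h import *
for n in("top","scene"):
    d=cam(n); cv2.imwrite(f"pics/{n}0.png",d["img"]); print({k:v for k,v in d.items() if k!="img"})
print(robot.current_t(),robot.current_eef_rot())
E
```

```text
{'fovy': 54.77285925114724, 'cx': 313.02924615822917, 'cy': 240.34300910739893, 'k1': -0.08747653904765902, 'eye': array([ 417.2655141 ,  -89.98203529, 1040.02617549]), 'orientation': array([-3.05563802, -0.03676291, -1.54262599])}
{'fovy': 53.306124810675115, 'cx': 317.3567916700978, 'cy': 244.70411303229, 'k1': -0.11651661396084081, 'eye': array([969.73693526, 507.94814019, 854.51569831]), 'orientation': array([-2.36867256, -0.01737407,  2.51825071])}
0.1 [-3.13999570e+00 -3.33436354e-04  3.99782300e-01]
```

View pics/top0.png

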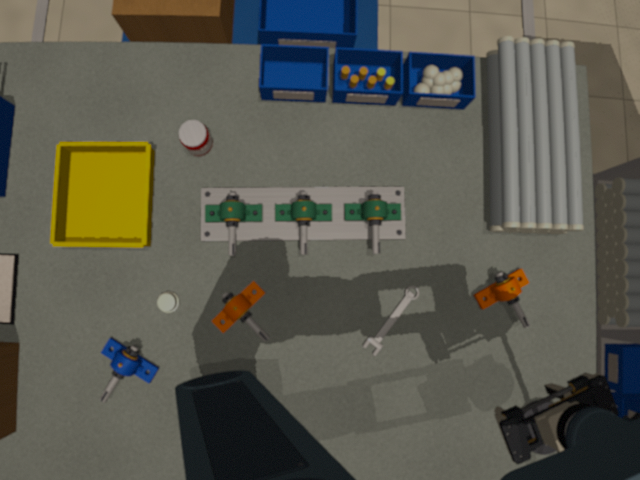

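View pics/scene0.png

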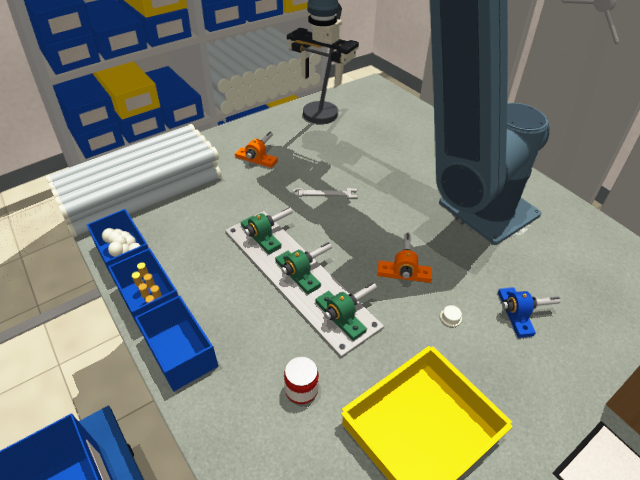

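The top view shows the three green blocks on the plate at about (232,212), (304,212) and (375,212). The yellow bin is centred at (102,195), the tin is at (195,137), the cap at (168,302) and the spanner at (392,320). The orange blocks at (238,306) and (503,288) and the blue one at (128,360) are look-alikes standing off the plate, so they stay where they are. Next I'll take an enlarged crop to confirm the green blocks and measure.

```bash
python3 - <<'E'
from h import *
d=cam("top"); im=d["img"]
c=im[170:270,190:420]; cv2.imwrite("pics/c1.png",cv2.resize(c,None,fx=3.4,fy=3.4,interpolation=cv2.INTER_CUBIC))
hsv=cv2.cvtColor(im,cv2.COLOR_BGR2HSV)
# bin
m=cv2.inRange(hsv,(22,120,60),(35,255,255)); n,l,s,ce=cv2.connectedComponentsWithStats(m); i=1+s[1:,4].argmax()
ct=max(cv2.findContours((l==i).astype(np.uint8),cv2.RETR_EXTERNAL,2)[0],key=cv2.contourArea)
b=cv2.boxPoints(cv2.minAreaRect(ct)); W=np.array([px2w(d,p,55)[:2] for p in b]); print("bin",b.round(1).tolist(),W.round(0).tolist(),W.mean(0).round(1))
m=cv2.inRange(hsv,(50,80,20),(85,255,255)); m[:170]=0;m[250:]=0
n,l,s,ce=cv2.connectedComponentsWithStats(m)
for i in range(1,n):
    if s[i,4]>60: print("green",s[i].tolist(),[px2w(d,(u,s[i,1]+s[i,3]/2),24).round(1).tolist() for u in (s[i,0],s[i,0]+s[i,2])])
for p in [(202,188),(404,187),(405,240),(201,241)]: print("plate",px2w(d,p,10).round(1))
E
```

```text
bin [[49.599998474121094, 245.89999389648438], [52.5, 138.5], [154.60000610351562, 141.1999969482422], [151.6999969482422, 248.6999969482422]] [[473.0, 443.0], [711.0, 458.0], [709.0, 228.0], [475.0, 219.0]] [592. 337.]
green [276, 201, 55, 20, 833] [[568.4, -41.2, 24.0], [572.5, -162.9, 24.0]]
green [345, 201, 55, 19, 834] [[574.7, -194.1, 24.0], [579.0, -317.7, 24.0]]
green [206, 202, 56, 20, 867] [[561.2, 113.1, 24.0], [565.2, -10.4, 24.0]]
plate [617.4 127.7  10. ]
plate [ 635.8 -329.6   10. ]
plate [ 514.4 -333.    10. ]
plate [497.8 123.9  10. ]
```

View pics/c1.png

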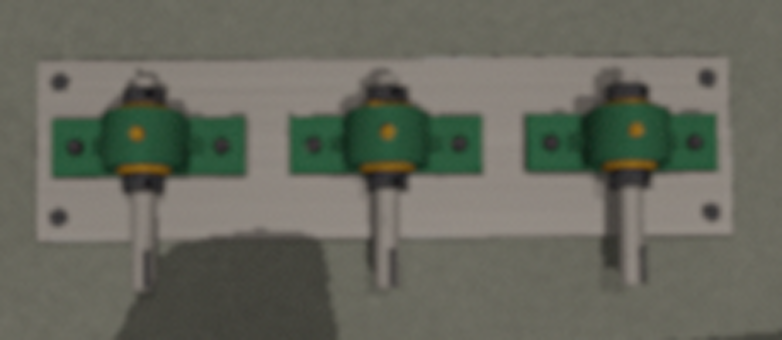

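The crop confirms three green blocks on the plate. Their shaft tips are at full-image (232,255), (304,255) and (376,254). The plate corners give 121 × 457 mm, against 120 × 460 mm stated. That puts the centre at about (566,-103) with a yaw of about 0.04, and the stations 155 mm apart agree with the green feet. I'll now rock the shafts gently, straddling each with the fingers and starting with the right-hand one.

```bash
cat >> h.py <<'E'
YAW=0.04; C=np.array([566.4,-102.8]); ux=np.array([np.cos(YAW),np.sin(YAW)]); uy=np.array([-np.sin(YAW),np.cos(YAW)])
ST={'L':C+155*uy,'M':C,'R':C-155*uy}
O=[np.pi,0,YAW]
def rock(s):
    b=ST[s]-82*ux; P=lambda y,z:[*(b+y*uy),z]
    robot.move_linear(P(0,80),speed=200) if np.linalg.norm(robot.current_tcp_pos()[:2]-b)<3 else robot.move_ptp(P(0,80),O)
    if robot.move_linear(P(0,36),speed=80,f_stop=5): print("descent contact"); return
    r=[]
    for sg in (1,-1):
        hit=robot.move_linear(P(sg*28,36),speed=12,f_stop=3); robot.sleep(0.25)
        y=(np.array(robot.current_tcp_pos())[:2]-b)@uy; r.append(y)
        print(s,sg,hit,round(y,2),np.round(robot.current_contact_force(),1))
        robot.move_linear(P(y-sg*4,36),speed=30)
    print(s,"span",r[0]-r[1],"t",robot.current_t())
    robot.move_linear(P(sum(r)/2,36),speed=40)
    robot.move_linear(P(sum(r)/2,90),speed=150)
E
python3 - <<'E'
from h import *
d=cam("top")
for s,p in zip("LMR",[(232.1,255.3),(303.8,254.7),(375.9,253.8)]):
    e=px2w(d,p,46)[:2]-ST[s]; print(s,"tip in block",(e@ux).round(1),(e@uy).round(1))
for p,z in [((57,142),55),((52,246),55),((152,142),55),((149,246),0),((152,142),0)]: print("bin",p,z,px2w(d,p,z).round(1))
robot.move_gripper(0.4); print(robot.current_gripper_width())
rock('R')
E
```

```text
L tip in block -93.9 -0.0
M tip in block -94.0 1.4
R tip in block -93.6 0.4
bin (57, 142) 55 [702.9 446.5  55. ]
bin (52, 246) 55 [473.4 437.7  55. ]
bin (152, 142) 55 [707.3 233.4  55. ]
bin (149, 246) 0 [483.7 242.8   0. ]
bin (152, 142) 0 [723.5 251.4   0. ]
0.4001316465765595
R 1 False 27.96 [-0.5 -0.1  0.1]
R -1 False -27.99 [-0.1  0.1  0.8]
R span 55.947299638139924 t 11.3917
```

No contact over ±28 mm, which can't be right, so I'll look.

```bash
python3 - <<'E'
from h import *
print(robot.current_tcp_pos(),robot.current_eef_rot(),robot.current_gripper_width())
b=ST['R']-82*ux
robot.move_linear([*b,36],speed=100); print(robot.current_tcp_pos(),robot.current_contact_force())
d=cam("top"); e=cam("scene")
for q in (d,e): print(w2px(q,robot.current_tcp_pos()))
t=d["img"][170:300,330:430]; s=e["img"][180:290,210:340]
f=lambda a,k:cv2.resize(a,None,fx=k,fy=k,interpolation=cv2.INTER_CUBIC)
t=f(t,4)[:440]; s=f(s,3)[:440]; h=min(len(t),len(s)); cv2.imwrite("pics/c2.png",np.hstack([t[:h],s[:h]])); print(t.shape,s.shape)
E
```

```text
[ 490.59014958 -261.10511331   89.84598803] [ 3.14130276e+00 -2.51694129e-04  3.98057384e-02] 0.3996259674652903
[ 490.72223068 -260.99995608   35.86560747] [-0.82069001  0.5950549  -0.00625286]
[375.40425351 248.49667143]
[287.99794386 214.49684719]
(440, 400, 3) (330, 390, 3)
```

View pics/c2.png

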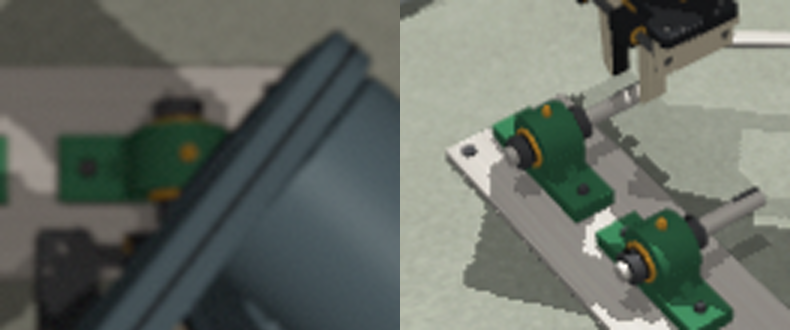

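```bash
python3 - <<'E'
from h import *
e=cam("scene"); k=8; x0,y0=240,165
im=cv2.resize(e["img"][y0:y0+75,x0:x0+100],None,fx=k,fy=k,interpolation=cv2.INTER_CUBIC)
def ln(a,b,c):
    q=[tuple(((w2px(e,p)-[x0,y0]+.5)*k).astype(int).tolist()) for p in (a,b)]; cv2.line(im,q[0],q[1],c,1)
B=ST['R']; W=lambda x,y,z:[*(B+x*ux+y*uy),z]
for y in(-8,8): ln(W(-34,y,46),W(-95,y,46),(0,0,255))
w=robot.current_gripper_width()*93/2
for y in(-w,w,-w-17.5,w+17.5):
    for z in (36,90): ln(W(-89.5,y,z),W(-74.5,y,z),(255,0,0))
    ln(W(-89.5,y,36),W(-89.5,y,90),(255,255,0)); ln(W(-74.5,y,36),W(-74.5,y,90),(255,0,255))
cv2.imwrite("pics/c3.png",im)
E
```

```text
(no output)
```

View pics/c3.png

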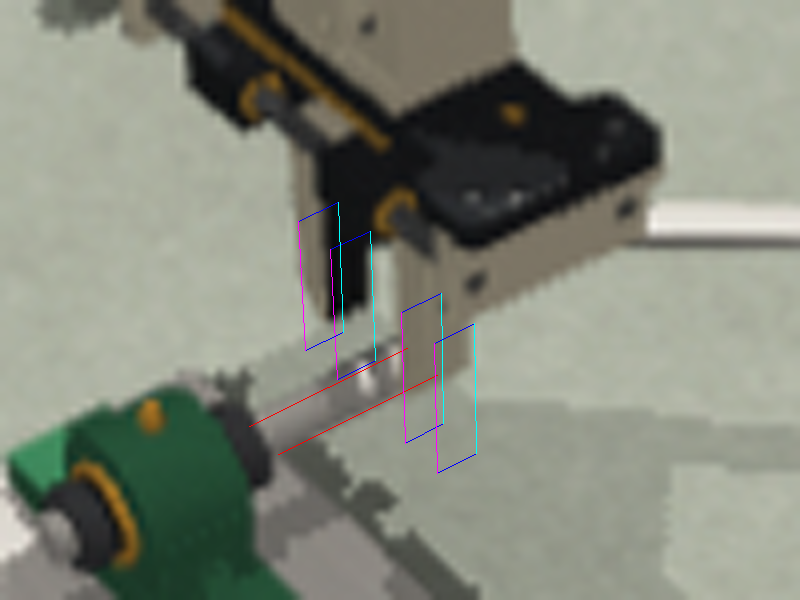

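The fingertips in the image sit about 6 px above where the reported TCP puts them, while the shaft projects correctly. So the fingers are either too high or displaced sideways. I'll check the saved start pictures from both cameras, which costs no robot time.

```bash
cat > ov.py <<'E'
from h import *
d={n:robot.get_image(n) for n in("top","scene")}
T=np.array([214.099,-506.622,198.653]); fy=np.array([-np.sin(.4),np.cos(.4),0]); fx=np.array([np.cos(.4),np.sin(.4),0])
out=[]
for n,(x0,y0,w,h) in (("top",(480,355,130,125)),("scene",(270,0,105,125))):
    k=3.4; im=cv2.resize(cv2.imread(f"pics/{n}0.png")[y0:y0+h,x0:x0+w],None,fx=k,fy=k,interpolation=cv2.INTER_CUBIC)
    pt=lambda p:tuple(((w2px(d[n],p)-[x0,y0]+.5)*k).astype(int).tolist())
    for s in(-1,1):
        for a in (-7.5,7.5):
            for y in (46.5,64):
                cv2.line(im,pt(T+s*y*fy+a*fx),pt(T+s*y*fy+a*fx+[0,0,80]),(255,0,255),1)
            cv2.line(im,pt(T+s*46.5*fy+a*fx),pt(T+s*64*fy+a*fx),(0,0,255),1)
    out.append(im)
cv2.imwrite("pics/c4.png",np.hstack(out)); print(out[0].shape)
E
python3 ov.py
```

```text
(425, 442, 3)
```

View pics/c4.png

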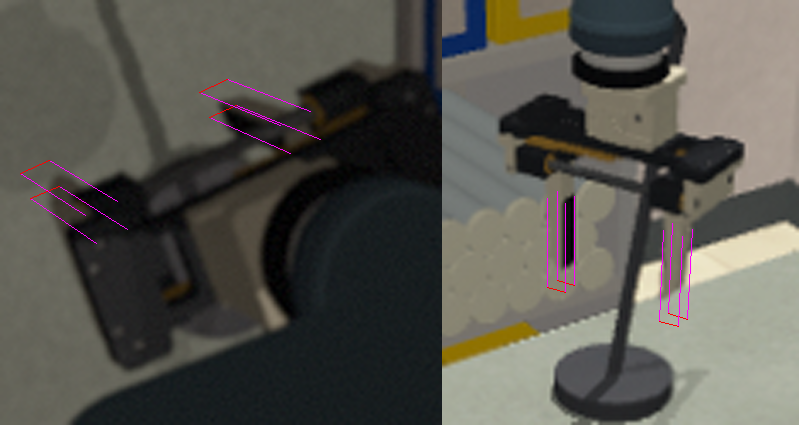

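Both views show the real fingertips ending about 20 mm short of the reported TCP. That explains why the fingers passed over the shaft. I'll command 22 mm lower, which still clears the bench whichever reading is right, and rock again.

```bash
sed -i 's/,36)/,14)/g; s/P(0,80)/P(0,65)/g; s/,90),speed=150/,70),speed=150/; s/P(sg\*28/P(sg*24/; s/speed=12,/speed=14,/' h.py
python3 - <<'E'
from h import *
rock('R')
E
```

```text
R 1 True 21.48 [ 1.2 -2.3  1.8]
R -1 True -18.2 [-0.2  0.   0.6]
R span 39.67972779294576 t 19.4833
```

The right-hand block has play: the finger travel was 39.7 mm, and 21 mm of that was finger clearance. That leaves about 18 mm of swing, where a sound one would show under about 5 mm. The force at the right stop had relaxed to zero, so I'll repeat left then right with a slightly firmer push to be sure.

```bash
python3 - <<'E'
from h import *
b=ST['R']-82*ux; P=lambda y,z:[*(b+y*uy),z]
robot.move_linear(P(1.6,14),speed=100)
for sg,a in((1,14),(-1,-11)):
    robot.move_linear(P(a,14),speed=60); robot.sleep(.1); f0=np.array(robot.current_contact_force())
    hit=robot.move_linear(P(a+sg*16,14),speed=10,f_stop=4); f1=np.array(robot.current_contact_force()); robot.sleep(.3)
    print(sg,hit,round((np.array(robot.current_tcp_pos())[:2]-b)@uy,2),f0.round(1),f1.round(1),np.round(robot.current_contact_force(),1))
cv2.imwrite("pics/r.png",cam("scene")["img"])
robot.move_linear(P(-6,14),speed=40); robot.move_linear(P(0,80),speed=150)
print(robot.current_t())
E
```

```text
1 True 21.66 [0.4 0.3 0.2] [ 0.1 -1.4  0.5] [ 0.7 -2.   0.7]
-1 True -17.87 [ 0.  -0.4  0.6] [ 0.3 -0.  -0.6] [-0.4  0.1 -0.5]
26.0583
```

```bash
python3 - <<'E'
from h import *
b=ST['R']-82*ux; P=lambda y,z:[*(b+y*uy),z]
robot.move_linear(P(-8,14),speed=150); robot.move_linear(P(-16.5,14),speed=40); robot.sleep(.1); f0=np.array(robot.current_contact_force())
for y in np.arange(-17,-22,-.4):
    robot.move_linear(P(y,14),speed=15,f_stop=6); robot.sleep(.05); f=np.array(robot.current_contact_force())-f0; print(round(y,1),f.round(1))
    if f[1]>2.5: break
robot.sleep(.25); print(np.array(robot.current_contact_force())-f0)
robot.move_linear(P(-6,14),speed=40); robot.move_linear(P(0,80),speed=150)
print(robot.current_t())
E
```

```text
-17.0 [ 0.1  0.3 -0.7]
-17.4 [ 0.5  0.4 -0. ]
-17.8 [0.8 0.5 0.4]
-18.2 [1.8 1.5 0.5]
-18.6 [1.3 1.8 0.2]
-19.0 [ 2.1  2.9 -0.1]
[1.46680977 3.40911484 1.85754481]
30.2333
```

The worn block is R, with about 3 N held at both stops. Next I'll grasp it, touching the stud tops (z = 28) first to calibrate the real fingertip height.

```bash
python3 - <<'E'
from h import *
b=ST['R']+0.5*ux+1.0*uy
robot.move_gripper(1.0)
robot.move_linear([*b,85],speed=200)
robot.move_linear([*b,25],speed=120,f_stop=8)
hit=robot.move_linear([*b,2],speed=15,f_stop=4); z=robot.current_tcp_pos()[2]
print(hit,z,np.round(robot.current_contact_force(),1),np.round(robot.current_ft_torque(),2),robot.current_t())
robot.move_linear([*b,max(z+6,12)],speed=40); print(robot.current_tcp_pos())
cv2.imwrite("pics/g.png",cv2.resize(cam("scene")["img"][150:270,200:360],None,fx=5,fy=5,interpolation=cv2.INTER_CUBIC))
E
```

```text
True 8.45034257218897 [-0.8  0.7  4.6] [-0.08  0.09 -0.01] 33.5167
[ 573.22391469 -256.74416279   14.63606298]
```

View pics/g.png

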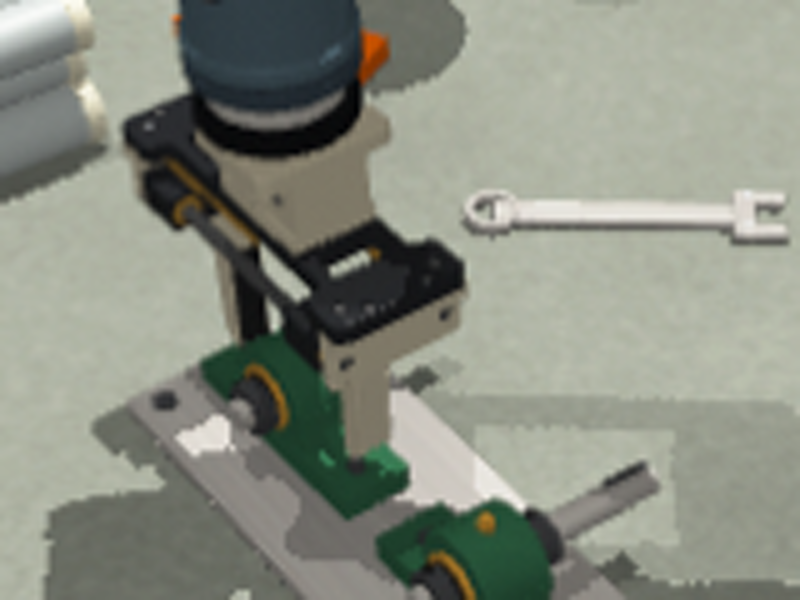

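The fingers met the stud tops at reported 8.45, so the offset is 19.5 mm and the tips are now at z = 34, beside the flat sides and just above the studs. I'll grip and lift.

```bash
python3 - <<'E'
from h import *
robot.move_gripper(0.3); print("w",robot.current_gripper_width()*93,robot.current_finger_force())
p=np.array(robot.current_tcp_pos())
robot.move_linear([p[0],p[1],p[2]+25],speed=40)
robot.move_linear([p[0],p[1],p[2]+105],speed=150)
print("w",robot.current_gripper_width()*93,robot.current_contact_force(),robot.current_t())
d=cam("scene"); cv2.imwrite("pics/l.png",cv2.resize(d["img"][100:400,200:600],None,fx=2,fy=2))
E
```

```text
w 53.654486704978055 29.902646988630295
w 53.696342765767014 [-0.59555791 -0.10232988 -8.27448828] 36.05
```

View pics/l.png

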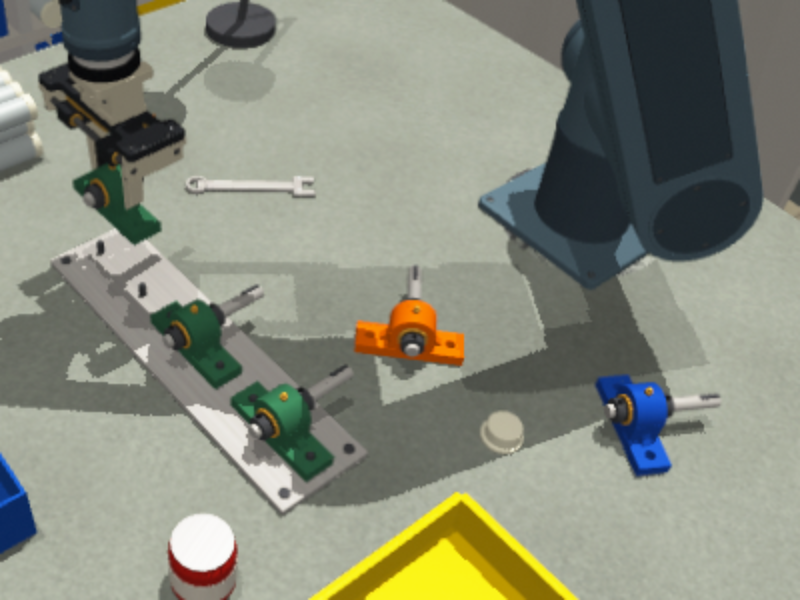

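The block is lifted, level, and weighs 8.3 N. The other two blocks are undisturbed. Next I'll carry it to the bin.

```bash
python3 - <<'E'
from h import *
g=14.64; t=np.array([594,343])+22*ux
p=np.array(robot.current_tcp_pos())
robot.move_linear([*t,p[2]],speed=170)
robot.move_linear([*t,g+10],speed=100,f_stop=15)
hit=robot.move_linear([*t,g-12],speed=20,f_stop=4); robot.sleep(.3)
print(hit,robot.current_tcp_pos(),"expect z",g-6,robot.current_contact_force(),robot.current_t())
d=cam("scene"); cv2.imwrite("pics/b.png",cv2.resize(d["img"][280:480,310:550],None,fx=3,fy=3,interpolation=cv2.INTER_CUBIC))
E
```

```text
True [615.83079324 343.8098675    8.28222091] expect z 8.64 [-0.58163082  0.23564028  6.60967835] 41.9583
```

View pics/b.png

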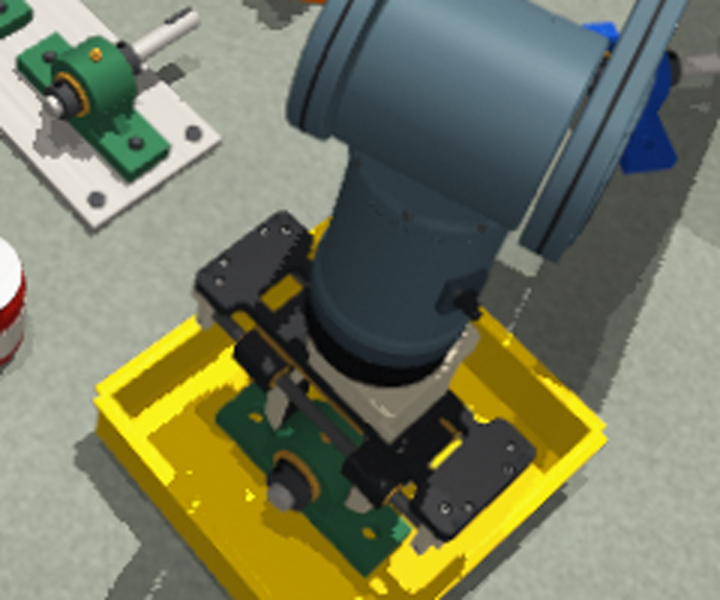

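The foot is on the bin floor, at reported z 8.3 against 8.6 expected, and inside the walls. I'll release and retreat.

```bash
python3 - <<'E'
from h import *
robot.move_gripper(0.8); robot.sleep(.2)
p=np.array(robot.current_tcp_pos())
robot.move_linear([p[0],p[1],p[2]+30],speed=50); robot.move_linear([p[0],p[1],180],speed=150)
robot.move_linear([420,260,200],speed=150); robot.sleep(.3)
print(robot.current_t(),robot.current_contact_force())
d=cam("top")["img"]; s=cam("scene")["img"]
f=lambda a:cv2.resize(a,None,fx=2,fy=2,interpolation=cv2.INTER_CUBIC)
cv2.imwrite("pics/f.png",np.hstack([f(d[110:400,30:230]),f(s[190:480,310:510])]))
E
```

```text
46.5083 [-0.43438864  0.25533483 -0.56876473]
```

View pics/f.png

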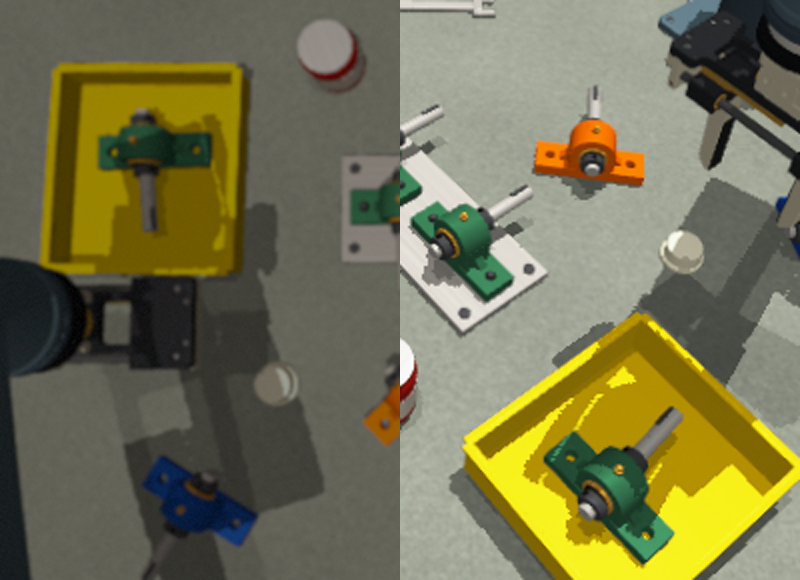

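The worn block stands upright in the bin with its shaft swung to one side. The nearby things that show in these crops are where they were, and the arm is clear. I'm handing in.

```bash
python3 -c "
from bench import robot
print(robot.hand_in())"
```

```text
the job is handed in; nothing more can be done
None
```

The right-hand block was the worn one (about 18 mm of swing at the fingers, under about 5 mm expected from a sound one); it now stands upright in the reject bin and the job is handed in at about 47 s of 72, with no verdict returned, and I did not rock the other two blocks because that play settled it.

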